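Run the wing nut onto the ring clamp

TASK

Pick up the orange wing nut, set it on the stud of the ring clamp, turn it gently backward (anticlockwise from above) until it drops into the start of the thread, then run it forward (clockwise) until it is moderately tight on the blue cover, and let go. Never ram it on the stud or overtighten it, and leave the other things where they are.

Things in the scene. Friction and masses are not known exactly. Their poses are not given: they have to be found in the camera images.
- wing_nut: Orange closed wing nut, 0.12 kg, upright on the bench, mouth down. Origin: centre of its underside, z up. Round hub 44 mm across, 0 to 46 mm high; bore 34.6 mm across, 42 mm deep; in its mouth three steel lugs 120 degrees apart, 8 to 11 mm above the underside, 24.4 mm clear between them. Play on the stud 0.8 mm all round.
- nut_grip (a point): Middle of the nut's upright thumb blade, 58 mm above its underside, where to grip from above. Blade 56 mm long (along x), 12 mm thick (along y), 46 to 71 mm above the nut's underside.
- stand: Ring clamp fixed to the bench: aluminium base plate 130x130x12 mm, on it a black ring 105 mm across, above that a blue cover disc 100 mm across (top at about 47.5 mm), through it a vertical steel stud. Origin: centre of the base's underside, on the stud's axis, z up. Nut origin above this: 61 mm lugs on teeth, 58 on crown, 51 dropped in, 45.5 to 49.5 at the cover, tight 1.3 mm lower.
- stud_tip (a point): Tip of the stud, on its axis, 84 mm above the bench: tapered nose 14 mm wide, 23 mm from 80 mm down. Below it a right-hand three-start thread, 33 mm across, lead 24 mm a turn. From the drop into its start, it takes 25 to 85 degrees forward (clockwise) to the cover, some 27 to take up the play and 20 more to be tight; it then holds by friction.
- crown (a point): Middle of the thread's flat crown, 66 mm above the bench. Three entry gaps, 120 degrees apart, at an unknown angle (not told by the stand's yaw), each with a 3 mm stop tooth. Lugs turned forward butt on a tooth and stick; turned backward (anticlockwise, under 120 degrees) they fall off the crown into the gaps and stop against the teeth. The nut sinks only if free to fall or followed down.
- cover_top (a point): Middle of the top of the blue cover disc at its mean height, 47.5 mm above the bench; with the packing under it the true top lies up to 2 mm higher or lower. The cover is sprung, 15 N per mm. Tight: the nut presses on it with about 20 N; under 10 N is loose, over 40 N damages it. Turning takes next to no torque before the cover, then about 0.015 N m per N of that (0.3 N m when tight).
- jar: Bystander: sample jar with green screw cap, 63 mm across, 75 mm high; origin at the centre of its underside.
- beaker: Bystander: small glass beaker, 55 mm across, 70 mm high; origin at the centre of its underside.
- tub_meal: Bystander: small clear tub of meal, 67x85x31 mm; origin at the centre of its underside.
There are look-alikes about, which are no part of the job. Of the things like the wing_nut, leave any that is yellow; of the rest the smaller one is meant.

How it is judged:
By the outcome, as a careful person would: the job done as asked, in the order asked, and still so for the second after the job is handed in, with the robot touching nothing.
It also fails if it takes over 70 s, if anything falls off the work surface, if the arm or the gripper's body presses on something with over 40 N, if the wrist force passes 120 N, or if a joint passes its speed limit or range.

ROBOT

A 6-joint arm with a two-finger parallel gripper is mounted at the origin on a cart in front of the work surface, level with it; the furniture and walls round the work are solid. World frame = base frame: x ahead of the robot, y to its left, z up, the work surface at z = 0. Lengths are in m, angles in rad, forces in N, time in s.
With the tool pointing down it reaches from about 0.35 to 0.975 m from the base axis. Payload 4.9 kg.
Tool frame: the origin (TCP) lies at the very end of the fingers, on their centre line; the grasp point (between the pads) lies 19 mm behind it; z points along the fingers, y is the line along which they close (so a half turn about z gives the same grasp; the last joint's range is limited). The gripper opens to 85 mm and grips with 20 to 120 N. Pads are 22 mm wide; open, the fingers measure 114 mm over their backs; the gripper's body (76 mm by 85 mm) begins 54 mm behind the grasp point. The pads swing forward as they close: fully open they stand 13 mm farther back than shut.
Start: joints at [0.998, 0.053, 1.613, -0, 1.476, -0.119], TCP at [0.274, 0.562, 0.231] pointing down, gripper open.
Joint ranges: [-3.01, 3.01], [-1.01, 2.22], [0.06, 2.58], [-1.02, 4.17], [0.09, 2.62], [-3.14, 3.14]. Speed limits (rad/s): [2.57, 2.57, 3.14, 3.14, 3.14, 3.14].

INTERFACE

Orientations are given as [roll, pitch, yaw] about the fixed x, y, z axes, in that order (R = Rz(yaw) Ry(pitch) Rx(roll)).
In Python, from workcell import bot, imaging gives the robot as it stands.
- The arm moves only by the tool carry_out, never from a script. Its argument "rows" is a list of rows, each a list of 7 numbers: the closure, from -1 (fully open) to 1 (shut), then the shift along the tool's x, y, z in mm, then the turn, a rotation vector about the tool's x, y, z in units of 6 degrees (1.0 is 6 degrees). A call has 1 to 5 rows; each row shifts and turns the commanded pose from where the row before left it, along the tool's axes as they then stand; what a row does not reach is not made up. A row lasts 1/12 s, in which the tool goes at most 41.7 mm and 7.16 degrees, less where a joint would pass 70% of its speed; a pose out of reach is approached as far as the arm can. A call is refused whole if a number of a shift passes 41.7 or a number of a turn 1, either way. A call with a gripper value outside its range is refused whole. The fingers move at their own pace and stop on an object; "squeeze" is the grip in N (left out, the last holds). Time passes only in rows, so rows that do not move let the fingers close. It gives the time, the measured TCP pose, the force, the opening and the grip force at its end, in the units of the state.
- bot.state(): the state, without advancing time (a new reading comes with each control period).
- imaging.grab_frame(name): name is "side" or "top" or "wrist"; returns the picture (480x640x3 uint8, red, green, blue); there is no depth.
- imaging.camera_model(name): a dict with "intrinsics" (3x3 intrinsics, pixels), "R" (3x3) and "t" (3): a world point X has camera coordinates R X + t. Camera axes: x right, y down, z forward; pixel columns grow to the right and rows downward; lengths in m; the calibration is good to about 2 mm. A picture is of the moment at which its call begins: read the wrist's pose just before it. camera_model takes no time and is no camera call; for the wrist camera it gives the pose at the moment of the call.
- bot.close_job(): hands the job in; it is judged then, once.
The state is a dict: "time_s": time; "joint_positions": joint angles; "qd": joint speeds; "joint_torque": joint torques, N m; "ee_pos": TCP position; "tcp_rot": TCP orientation; "force": force on the tool from outside, world axes, zero at the start; "moment": the same for the moment, N m; "opening": finger opening in m; "gripper_force": force on a finger pad.
Only numpy, scipy, OpenCV 4.12 (cv2) and the standard library are available. Lean on these libraries where they do the work, as an engineer would, in place of code of your own. Each camera call takes 0.05 s, during which the arm holds its last target. There are 200 camera calls.

## Working session

There is one attempt and no reset: what is moved stays moved. The work goes in short steps, Python scripts to look and compute and a tool call to move; the robot and the scene stay as the last step left them, time stands still between calls to the robot, and variables do not carry over. Pictures are saved under pics/ and viewed, at most 10 in all, crops included, and the job is handed in when it is done.

Besides the shell and the picture viewer there is one more tool, called after "Call:" as a command line: name --pt "numbers of a row" for each row, then --argument value for the rest. carry_out: Moves the arm, as the interface text tells. Its arguments: {"type":"object","properties":{"rows":{"type":"array","items":{"type":"array","items":{"type":"number"}}},"squeeze":{"type":"number"}},"required":["rows"]}

```bash
mkdir -p pics; ls
python3 - <<'E'
from workcell import bot, imaging
import cv2,numpy as np
s=bot.state();print({k:np.round(v,3) for k,v in s.items()})
a=[imaging.grab_frame(n) for n in("side","top")]
for n,i in zip(("side","top"),a): cv2.imwrite(f"pics/{n}0.png",i[:,:,::-1]); m=imaging.camera_model(n);print(n,np.round(m["intrinsics"],1).tolist(),np.round(-m["R"].T@m["t"],3),np.round(m["R"],3).tolist())
E
```

```text
pics
{'time_s': np.float64(0.0), 'joint_positions': array([ 0.998,  0.053,  1.614, -0.   ,  1.476, -0.119]), 'qd': array([ 0.   ,  0.001, -0.   , -0.001,  0.001,  0.   ]), 'joint_torque': array([-1.0000e-03, -3.9370e+01, -3.7016e+01, -0.0000e+00,  7.0000e-03,
        0.0000e+00]), 'ee_pos': array([0.274, 0.561, 0.23 ]), 'tcp_rot': array([-3.14 , -0.   ,  2.688]), 'force': array([-0.381, -0.327, -0.323]), 'moment': array([-0.006,  0.032,  0.019]), 'gripper_force': np.float64(0.0), 'opening': np.float64(0.085)}
side [[452.0, 0.0, 311.8], [0.0, 452.0, 236.8], [0.0, 0.0, 1.0]] [ 0.273 -0.664  0.745] [[0.95, -0.312, 0.024], [-0.176, -0.597, -0.783], [0.258, 0.739, -0.622]]
top [[514.3, 0.0, 317.1], [0.0, 514.3, 235.4], [0.0, 0.0, 1.0]] [0.47  0.089 1.387] [[0.018, -1.0, -0.012], [-0.999, -0.018, -0.043], [0.042, 0.013, -0.999]]
```

View pics/top0.png

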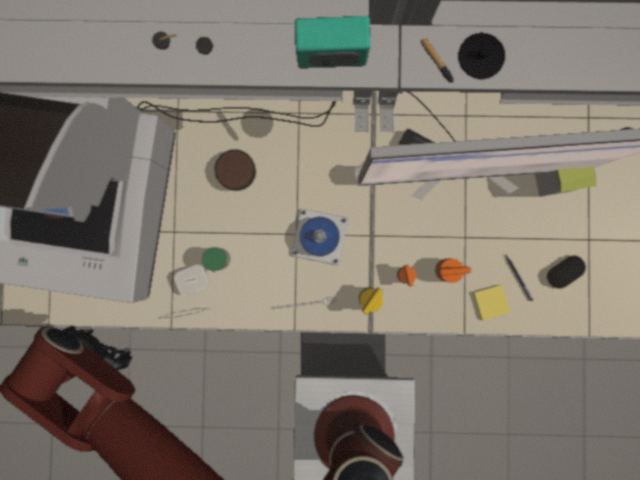

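View pics/side0.png

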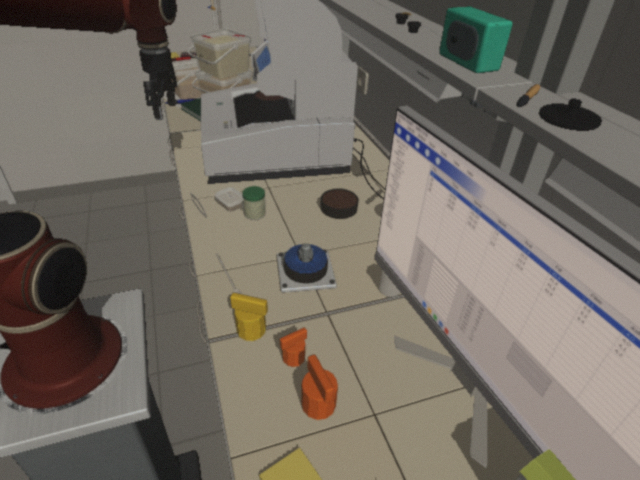

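Top view: candidates are the small orange nut (407,275), the large orange nut (452,270) and the yellow nut (371,300). I choose the smaller orange one at (407,275). The side view shows it at (293,347), and the stud is at top (320,236), side (306,250).

```bash
cat > h.py <<'E'
from workcell import bot, imaging
import cv2,numpy as np
from scipy.spatial.transform import Rotation as Ro
def ray(m,px,z):
    d=m["R"].T@np.linalg.inv(m["intrinsics"])@np.array([px[0],px[1],1.]); c=-m["R"].T@m["t"]
    return c+d*(z-c[2])/d[2]
def proj(m,X):
    p=m["intrinsics"]@(m["R"]@np.array(X)+m["t"]); return p[:2]/p[2]
def blobs(im,lo,hi,amin=40):
    h=cv2.cvtColor(im,cv2.COLOR_RGB2HSV); k=cv2.inRange(h,lo,hi)
    cs,_=cv2.findContours(k,cv2.RETR_EXTERNAL,cv2.CHAIN_APPROX_NONE)
    return [c for c in cs if cv2.contourArea(c)>amin]
def go(X,yaw):
    "shift in tool axes (mm) and turn about tool z (deg) to TCP X with tool yaw"
    s=bot.state(); R=Ro.from_euler('xyz',s["tcp_rot"]); T=Ro.from_euler('xyz',[np.pi,0,yaw])
    rv=(R.inv()*T).as_rotvec(degrees=True)
    return np.round(1000*R.inv().apply(np.array(X)-s["ee_pos"]),1),np.round(rv,2)
E
python3 - <<'E'
from h import *
for n in("top","side"):
    im=cv2.imread(f"pics/{n}0.png")[:,:,::-1].copy(); m=imaging.camera_model(n)
    for nm,lo,hi in(("orange",(3,150,110),(14,255,255)),("blue",(105,120,50),(125,255,200))):
        for c in blobs(im,lo,hi):
            r=cv2.minAreaRect(c); M=cv2.moments(c);ce=(M["m10"]/M["m00"],M["m01"]/M["m00"])
            print(n,nm,np.round(ce),cv2.contourArea(c),np.round(r[0]),np.round(r[1]),round(r[2]),np.round(ray(m,ce,.047),3),np.round(ray(m,ce,.03),3))
t=cv2.imread("pics/top0.png")[215:320,290:480]; s=cv2.imread("pics/side0.png")[230:390,220:410]
t=cv2.resize(t,(570,315),interpolation=cv2.INTER_CUBIC)
s=cv2.resize(s,None,fx=1.7,fy=1.7,interpolation=cv2.INTER_CUBIC); o=np.zeros((590,570,3),np.uint8);o[:315]=t;o[318:318+s.shape[0],:s.shape[1]]=s[:272]
cv2.imwrite("pics/crop.png",o)
E
```

```text
top orange [407. 275.] 189.0 [408. 275.] [17. 16.] 29 [ 0.429 -0.13   0.047] [ 0.428 -0.133  0.03 ]
top orange [452. 270.] 430.5 [453. 271.] [28. 23.] 32 [ 0.443 -0.246  0.047] [ 0.443 -0.25   0.03 ]
top blue [321. 236.] 598.5 [319. 236.] [34. 34.] 90 [0.526 0.096 0.047] [0.526 0.096 0.03 ]
side orange [319. 391.] 1292.0 [319. 386.] [63. 34.] 90 [ 0.441 -0.248  0.047] [ 0.445 -0.237  0.03 ]
side orange [293. 346.] 627.0 [295. 348.] [35. 28.] 79 [ 0.425 -0.142  0.047] [ 0.428 -0.129  0.03 ]
side blue [602. 314.] 319.0 [600. 311.] [104.   4.] 40 [ 1.065 -0.251  0.047] [ 1.084 -0.241  0.03 ]
side blue [541. 263.] 69.0 [541. 263.] [30.  3.] 39 [ 1.05  -0.081  0.047] [ 1.069 -0.067  0.03 ]
side blue [308. 262.] 306.0 [305. 261.] [37. 23.] 5 [0.525 0.08  0.047] [0.531 0.098 0.03 ]
side blue [503. 232.] 103.5 [504. 232.] [61.  3.] 40 [1.039 0.046 0.047] [1.058 0.064 0.03 ]
side blue [445. 166.] 92.5 [444. 166.] [18.  8.] 39 [1.075 0.386 0.047] [1.095 0.412 0.03 ]
side blue [417. 144.] 213.0 [415. 142.] [54.  9.] 38 [1.063 0.548 0.047] [1.082 0.577 0.03 ]
```

View pics/crop.png

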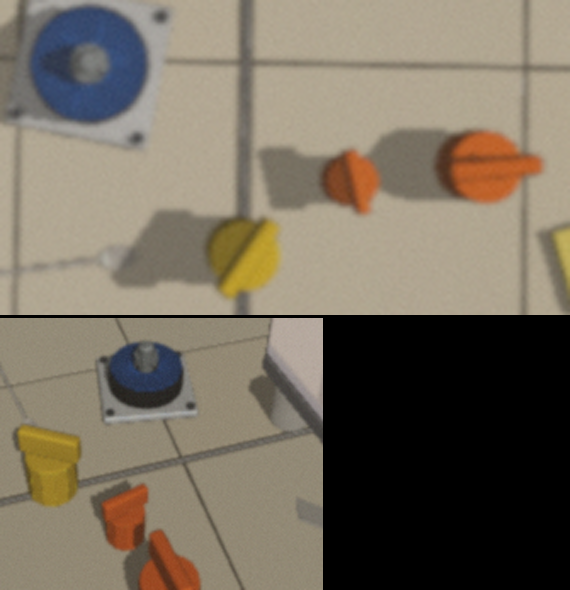

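The crop confirms the small orange nut near (0.43,-0.133), with its blade at about 12° from world x. I'm moving above it.

Call:
carry_out --pt "0 -22 -28 0 0 0 0" --pt "0 -22 -28 0 0 0 0" --pt "0 -22 -28 0 0 0 0" --pt "0 -22 -28 0 0 0 0" --pt "0 -22 -28 0 0 0 0" --squeeze 50

```text
time_s: 0.52
ee_pos: [0.3112, 0.386, 0.2305]
tcp_rot: [-3.14, -0.0, 2.689]
force: [0.4, -0.0, 0.3]
opening: 0.0427
gripper_force: 0.0
```

Call:
carry_out --pt "0 -22 -28 0 0 0 0" --pt "0 -22 -28 0 0 0 0" --pt "0 -22 -28 0 0 0 0" --pt "0 -22 -28 0 0 0 0" --pt "0 -22 -28 0 0 0 0"

```text
time_s: 0.93
ee_pos: [0.3486, 0.212, 0.2308]
tcp_rot: [-3.141, -0.0, 2.688]
force: [0.5, -0.2, -0.0]
opening: 0.0427
gripper_force: 0.0
```

Call:
carry_out --pt "0 -22 -28 0 0 0 0" --pt "0 -22 -28 0 0 0 0" --pt "0 -22 -28 0 0 0 0" --pt "0 -22 -28 0 0 0 0" --pt "0 -22 -28 0 0 0 0"

```text
time_s: 1.35
ee_pos: [0.3862, 0.0379, 0.231]
tcp_rot: [3.141, 0.0, 2.688]
force: [1.2, 0.5, -0.1]
opening: 0.0428
gripper_force: 0.0
```

Call:
carry_out --pt "0 -22 -28 0 0 0 0" --pt "0 -22 -28 0 0 0 0" --pt "0 -22 -28 0 0 0 0" --pt "0 -22 -28 0 0 0 0" --pt "0 -22 -28 0 0 0 0"

```text
time_s: 1.77
ee_pos: [0.4237, -0.1363, 0.2309]
tcp_rot: [3.141, -0.0, 2.687]
force: [0.6, 1.3, -0.1]
opening: 0.0427
gripper_force: 0.0
```

Call:
carry_out --pt "0 0 0 0 0 0 -1" --pt "0 0 0 0 0 0 -1" --pt "0 0 0 0 0 0 -1" --pt "0 0 0 0 0 0 -1" --pt "0 0 0 0 0 0 -1"

```text
time_s: 2.18
ee_pos: [0.4236, -0.1345, 0.2307]
tcp_rot: [3.141, -0.001, -3.067]
force: [0.4, 0.5, 0.4]
opening: 0.0427
gripper_force: 0.0
```

Run:
```python
from h import *
print(go([.43,-.133,.13],np.radians(192)))
s=bot.state();print(np.round(s["ee_pos"],3),np.round(s["tcp_rot"],3),s["opening"],np.round(s["joint_positions"],2))
m=imaging.camera_model("wrist");print(proj(m,[.43,-.133,.071]),-m["R"].T@m["t"])
im=imaging.grab_frame("wrist");cv2.imwrite("pics/w1.png",im[:,:,::-1])
for c in blobs(im,(3,150,90),(14,255,255),300):
    r=cv2.minAreaRect(c);print(r,cv2.contourArea(c))
```

```text
(array([ -6.6,   1. , 100.7]), array([ 0.04, -0.05, -7.73]))
[ 0.424 -0.135  0.231] [ 3.141e+00 -1.000e-03 -3.067e+00] 0.042706101155915804 [-0.48 -0.4   2.01  0.    1.53 -2.12]
[318.98593293 224.29720663] [ 0.34767591 -0.1399001   0.37374851]
((320.6197204589844, 217.19921875), (57.504547119140625, 68.94078826904297), 24.304548263549805) 2734.5
((164.92623901367188, 236.8114776611328), (83.09593963623047, 108.191162109375), 50.194427490234375) 5819.0
```

View pics/w1.png

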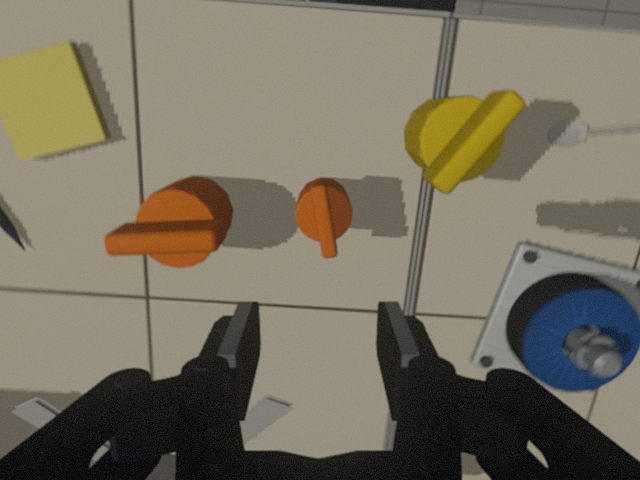

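The wrist view shows the small nut at (322,215), with its blade top running from (319,183) to (330,254). The large nut is at (165,237), the yellow one at (470,140) and the stud tip at about (603,361).

Run:
```python
from h import *
m=imaging.camera_model("wrist")
im=cv2.imread("pics/w1.png")
hv=cv2.cvtColor(im,cv2.COLOR_BGR2HSV)
for p in [(322,200),(326,220),(329,245),(307,215),(342,215),(335,235)]: print(p,hv[p[1],p[0]])
a,b=ray(m,(318,184),.071),ray(m,(330,254),.071);print(a,b,(a+b)/2,np.linalg.norm(a-b),np.degrees(np.arctan2(*(a-b)[1::-1])))
print("stud",ray(m,(603,361),.084))
```

```text
(322, 200) [ 14 214 161]
(326, 220) [ 13 204 159]
(329, 245) [ 13 205 158]
(307, 215) [ 12 197 163]
(342, 215) [ 13 211 111]
(335, 235) [ 10 177  98]
[ 0.40053893 -0.13594449  0.071     ] [ 0.45228465 -0.12290463  0.071     ] [ 0.42641179 -0.12942456  0.071     ] 0.05336345253348504 -165.85602508408687
stud [0.51874149 0.09495865 0.084     ]
```

Call:
carry_out --pt "0 0 0 20 0 0 -1" --pt "0 0 0 25 0 0 -0.65" --pt "0 -4 3.5 25 0 0 0" --pt "0 0 0 25 0 0 0" --pt "0 0 0 15 0 0 0"

```text
time_s: 2.65
ee_pos: [0.4254, -0.1291, 0.118]
tcp_rot: [3.139, -0.003, -2.901]
force: [-0.2, 0.3, 0.1]
opening: 0.0426
gripper_force: 0.0
```

Run:
```python
from h import *
m=imaging.camera_model("wrist");s=bot.state();print(s["ee_pos"],np.degrees(s["tcp_rot"]))
im=imaging.grab_frame("wrist");cv2.imwrite("pics/w2.png",im[:,:,::-1])
p=proj(m,[.4265,-.13,.071]);print(p)
g=proj(m,s["ee_pos"]);print(g)
```

```text
[ 0.42535693 -0.12914977  0.11800939] [ 179.84281066   -0.18629684 -166.21358834]
[314.76907313 275.47138195]
[317.0842861  320.72371819]
```

View pics/w2.png

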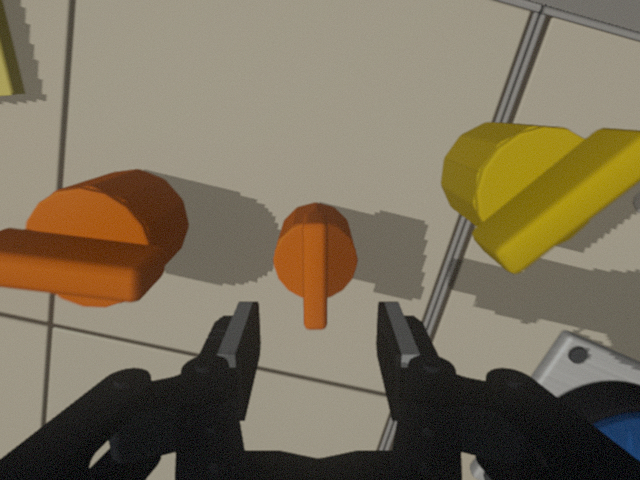

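The view shows the blade vertical between the fingers, with its top from about (315,205) to (315,322).

Run:
```python
from h import *
m=imaging.camera_model("wrist")
a,b=ray(m,(315,206),.071),ray(m,(315,322),.071);print(a,b,(a+b)/2,np.linalg.norm(a-b))
im=cv2.imread("pics/w2.png")
hv=cv2.cvtColor(im,cv2.COLOR_BGR2HSV)
print(hv[195:225:2,315,2],hv[300:336:2,315,2])
print(go([*((a+b)/2)[:2],.05],np.radians(194)))
```

```text
[ 0.39134578 -0.13723925  0.071     ] [ 0.44729326 -0.1236081   0.071     ] [ 0.41931952 -0.13042368  0.071     ] 0.05758409798850168
[160 156 155 155 115 105 103 103 107 102 100 104 105 107 134] [167 163 168 163 165 166 169 164 165 165 165 165 166 161 154 151 160 158]
(array([ 4.3, -1.2, 65.5]), array([ 0.33, -0.39, -0.21]))
```

Call:
carry_out --pt "0 -0.7 -1.5 20 0 0 0" --pt "0 0 0 20 0 0 0" --pt "0 0 0 15 0 0 0" --pt "0 0 0 13 0 0 0" --pt "0 0 0 0 0 0 0"

```text
time_s: 3.12
ee_pos: [0.4261, -0.1304, 0.0508]
tcp_rot: [3.138, -0.004, -2.901]
force: [-1.1, 0.1, -0.5]
opening: 0.0429
gripper_force: 0.0
```

Call:
carry_out --pt "1 0 0 0 0 0 0" --pt "1 0 0 0 0 0 0" --pt "1 0 0 0 0 0 0" --pt "1 0 0 0 0 0 0" --pt "1 0 0 0 0 0 0" --squeeze 60

```text
time_s: 3.53
ee_pos: [0.4289, -0.1318, 0.0546]
tcp_rot: [-3.14, 0.002, -2.899]
force: [0.2, -0.5, 2.9]
opening: 0.0103
gripper_force: 62.8
```

Call:
carry_out --pt "1 0 0 0 0 0 0" --pt "1 0 0 0 0 0 0" --pt "1 0 0 0 0 0 0"

```text
time_s: 3.78
ee_pos: [0.4289, -0.1318, 0.0546]
tcp_rot: [-3.14, 0.002, -2.899]
force: [-0.1, 0.8, 5.8]
opening: 0.0103
gripper_force: 63.2
```

Call:
carry_out --pt "1 0 0 -5 0 0 0" --pt "1 0 0 -15 0 0 0" --pt "1 0 0 -25 0 0 0" --pt "1 0 0 -30 0 0 0" --pt "1 0 0 -30 0 0 0"

```text
time_s: 4.2
ee_pos: [0.4269, -0.1309, 0.1582]
tcp_rot: [3.14, -0.002, -2.899]
force: [0.6, -0.4, -1.6]
opening: 0.0105
gripper_force: 62.3
```

Call:
carry_out --pt "1 0 0 -20 0 0 0" --pt "1 0 0 0 0 0 0" --pt "1 0 0 0 0 0 0"

```text
time_s: 4.45
ee_pos: [0.4284, -0.1316, 0.1791]
tcp_rot: [-3.14, 0.002, -2.899]
force: [0.6, 0.8, -1.5]
opening: 0.0105
gripper_force: 62.3
```

Run:
```python
from h import *
m=imaging.camera_model("wrist");s=bot.state();print(s["ee_pos"],np.degrees(s["tcp_rot"]),s["force"],s["opening"])
print(go([.522,.096,.18],np.radians(150)))
im=imaging.grab_frame("wrist");cv2.imwrite("pics/w3.png",im[:,:,::-1])
```

```text
[ 0.42842674 -0.13164407  0.17910436] [-1.79915172e+02  9.04679555e-02 -1.66101981e+02] [ 0.57026202  0.7513913  -1.54308731] 0.010504940618273853
(array([-145.5,  198.5,   -1. ]), array([-0.05,  0.12, 43.9 ]))
```

View pics/w3.png

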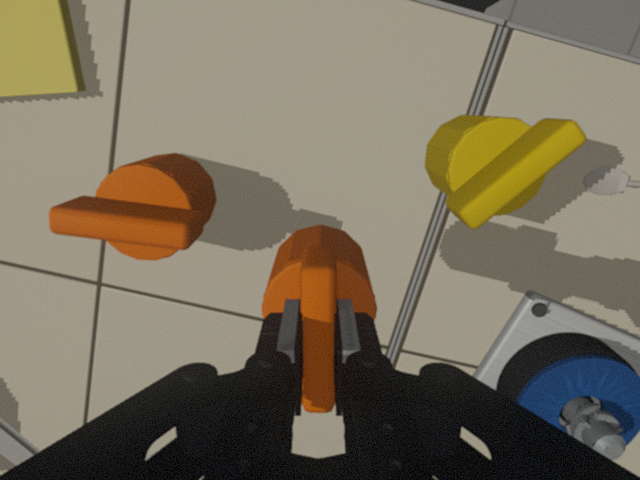

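The nut is held between the pads, hub edges about (263,300) to (377,303), stud tip at (605,440). Next I move beside the stud at tool yaw 90° for a close look.

Call:
carry_out --pt "1 -22 25 0 0 0 0" --pt "1 -22 25 0 0 0 0" --pt "1 -22 25 0 0 0 0" --pt "1 -22 25 0 0 0 0" --pt "1 -22 25 0 0 0 0"

```text
time_s: 4.92
ee_pos: [0.5036, 0.018, 0.1751]
tcp_rot: [3.14, -0.005, -2.899]
force: [0.5, -0.8, -0.8]
opening: 0.0105
gripper_force: 62.3
```

Call:
carry_out --pt "1 -22 25 0 0 0 0" --pt "1 0 0 0 0 0 1" --pt "1 0 0 0 0 0 1" --pt "1 0 0 0 0 0 1" --pt "1 0 0 0 0 0 1"

```text
time_s: 5.33
ee_pos: [0.5184, 0.0464, 0.1748]
tcp_rot: [-3.141, -0.006, 2.961]
force: [-0.0, 0.6, -0.9]
opening: 0.0106
gripper_force: 62.3
```

Call:
carry_out --pt "1 0 0 0 0 0 1" --pt "1 0 0 0 0 0 1" --pt "1 0 0 0 0 0 1" --pt "1 0 0 0 0 0 1" --pt "1 0 0 0 0 0 1"

```text
time_s: 5.75
ee_pos: [0.5183, 0.046, 0.1749]
tcp_rot: [-3.138, -0.004, 2.436]
force: [-0.7, -0.5, -2.2]
opening: 0.0102
gripper_force: 62.3
```

Call:
carry_out --pt "1 0 0 0 0 0 1" --pt "1 0 0 0 0 0 1" --pt "1 0 0 0 0 0 1" --pt "1 0 0 0 0 0 1" --pt "1 0 0 0 0 0 1"

```text
time_s: 6.17
ee_pos: [0.5183, 0.046, 0.1749]
tcp_rot: [-3.136, -0.002, 1.913]
force: [-0.5, -0.0, -0.8]
opening: 0.0107
gripper_force: 62.3
```

Call:
carry_out --pt "1 0 0 0 0 0 1" --pt "1 0 0 0 0 0 1" --pt "1 0 0 0 0 0 1" --pt "1 0 0 0 0 0 0.3" --pt "1 0 0 0 0 0 0"

```text
time_s: 6.58
ee_pos: [0.5184, 0.046, 0.1751]
tcp_rot: [-3.136, -0.0, 1.572]
force: [-0.6, 0.5, -1.4]
opening: 0.0103
gripper_force: 62.3
```

Run:
```python
from h import *
m=imaging.camera_model("wrist");s=bot.state();print(s["ee_pos"],np.degrees(s["tcp_rot"]),s["force"],np.round(s["joint_positions"],2))
im=imaging.grab_frame("wrist");cv2.imwrite("pics/w4.png",im[:,:,::-1])
```

```text
[0.51843615 0.04596767 0.17514605] [-1.79697892e+02 -1.57490195e-02  9.00722293e+01] [-0.63949106  0.4637983  -1.43423428] [-0.05 -0.15  1.91 -0.    1.39 -0.06]
```

View pics/w4.png

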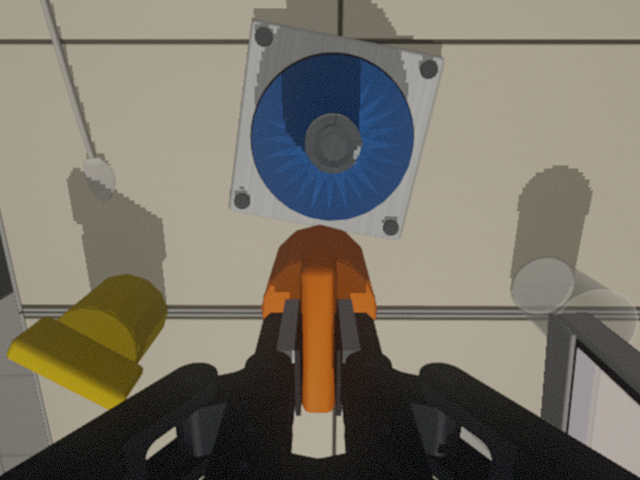

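The view shows the stud tip at about (333,143) centred on the blue cover, the nut hub apex at (320,226) and the blade's far end at (318,410). The beaker is at (545,290).

Run:
```python
from h import *
m=imaging.camera_model("wrist");s=bot.state();z=s["ee_pos"][2]
im=cv2.imread("pics/w4.png")[:,:,::-1].copy();h=cv2.cvtColor(im,cv2.COLOR_RGB2HSV)
c=max(blobs(im,(100,100,30),(125,255,255)),key=cv2.contourArea);e=cv2.fitEllipse(cv2.convexHull(c));print("cover",e,ray(m,e[0],.0475))
k=((h[:,:,1]<70)&(h[:,:,2]<150)).astype(np.uint8)*255;w=np.zeros_like(k);w[105:180,295:372]=k[105:180,295:372]
c=max(cv2.findContours(w,0,1)[0],key=cv2.contourArea);e=cv2.fitEllipse(cv2.convexHull(c));print("stud",e,ray(m,e[0],.066),ray(m,e[0],.08),"tip",ray(m,(333,143),.084))
v=h[:,318,2].astype(int);print(list(v[236:262:2]),list(v[400:420:2]))
o=max(blobs(im,(3,100,40),(16,255,255)),key=cv2.contourArea)[:,0];print(o.min(0),o.max(0))
for p,zz in((o.min(0)*[0,1]+[320,0],z-.0546),((318,411),z+.0164),((263,305),z-.0086),((377,305),z-.0086)): print(p,ray(m,p,zz))
print(s["ee_pos"])
```

```text
cover ((331.995849609375, 136.31295776367188), (161.31552124023438, 165.88470458984375), 8.738631248474121) [0.52657044 0.10441539 0.0475    ]
stud ((332.5097351074219, 142.54730224609375), (56.5355339050293, 60.1334228515625), 171.25328063964844) [0.52639926 0.10216026 0.066     ] [0.5259935  0.10329194 0.08      ] tip [0.52614273 0.10337934 0.084     ]
[np.int64(94), np.int64(92), np.int64(97), np.int64(96), np.int64(93), np.int64(89), np.int64(93), np.int64(93), np.int64(96), np.int64(91), np.int64(98), np.int64(96), np.int64(98)] [np.int64(179), np.int64(179), np.int64(182), np.int64(179), np.int64(182), np.int64(181), np.int64(175), np.int64(175), np.int64(177), np.int64(176)]
[260 225] [377 412]
[320 225] [0.51934207 0.06808511 0.12092177]
(318, 411) [0.51883842 0.01957259 0.19192177]
(263, 305) [0.49726342 0.04843614 0.16692177]
(377, 305) [0.54155142 0.0486611  0.16692177]
[0.51862524 0.04595412 0.17552177]
```

Call:
carry_out --pt "1 19 2.3 0 0 0 0" --pt "1 19 2.3 0 0 0 0" --pt "1 18.7 2.3 0 0 0 0" --pt "1 0 0 0 0 0 0" --pt "1 0 0 0 0 0 0"

```text
time_s: 7.05
ee_pos: [0.5262, 0.103, 0.1769]
tcp_rot: [-3.139, 0.001, 1.575]
force: [-1.4, -0.2, -0.7]
opening: 0.0103
gripper_force: 62.3
```

Call:
carry_out --pt "1 0 0 10 0 0 0" --pt "1 0 0 10 0 0 0" --pt "1 0 0 8 0 0 0" --pt "1 0 0 0 0 0 0" --pt "1 0 0 0 0 0 0"

```text
time_s: 7.47
ee_pos: [0.526, 0.1021, 0.1488]
tcp_rot: [-3.139, 0.0, 1.572]
force: [-0.4, 0.6, -1.5]
opening: 0.0104
gripper_force: 62.3
```

Run:
```python
from h import *
s=bot.state();print(s["ee_pos"],np.degrees(s["tcp_rot"]),s["force"])
o=[]
for n,(c,r) in(("top",(319,236)),("side",(306,245))):
    im=imaging.grab_frame(n)[:,:,::-1][r-40:r+40,c-50:c+50]; o.append(cv2.resize(im,(400,320),interpolation=cv2.INTER_CUBIC))
cv2.imwrite("pics/c5.png",np.hstack(o))
im=imaging.grab_frame("wrist");cv2.imwrite("pics/w5.png",im[:,:,::-1])
```

```text
[0.52603736 0.10210996 0.14875875] [-1.79844685e+02  1.07980052e-02  9.00614934e+01] [-0.39308387  0.60082153 -1.45064455]
```

View pics/w5.png

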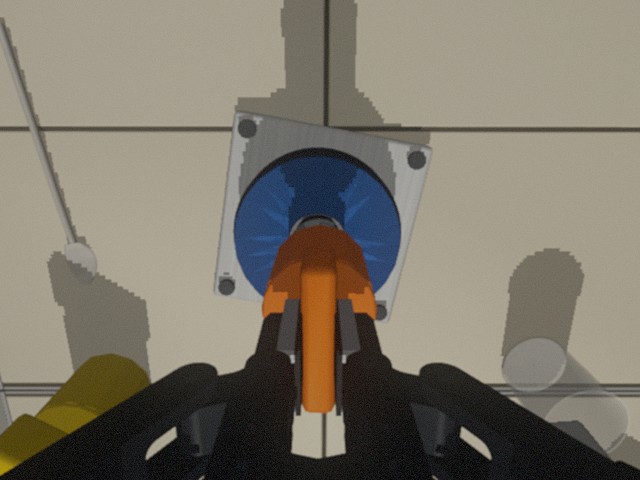

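The nut sits centred over the stud, hub at (320,300) and cover centred at column 318. I'll lower it gently.

Call:
carry_out --pt "1 0 0 6 0 0 0" --pt "1 0 0 6 0 0 0" --pt "1 0 0 6 0 0 0" --pt "1 0 0 0 0 0 0" --pt "1 0 0 0 0 0 0"

```text
time_s: 8.03
ee_pos: [0.5263, 0.1026, 0.1313]
tcp_rot: [-3.14, 0.0, 1.573]
force: [0.2, 0.5, -1.5]
opening: 0.0104
gripper_force: 62.3
```

Call:
carry_out --pt "1 0 0 3 0 0 0" --pt "1 0 0 2 0 0 0" --pt "1 0 0 0 0 0 0" --pt "1 0 0 0 0 0 0"

```text
time_s: 8.37
ee_pos: [0.5269, 0.1026, 0.1272]
tcp_rot: [-3.141, 0.0, 1.573]
force: [0.4, 0.0, -1.5]
opening: 0.0101
gripper_force: 62.3
```

Call:
carry_out --pt "1 0 0 2 0 0 0" --pt "1 0 0 2 0 0 0" --pt "1 0 0 0 0 0 0" --pt "1 0 0 0 0 0 0"

```text
time_s: 8.7
ee_pos: [0.5268, 0.1024, 0.1231]
tcp_rot: [-3.141, 0.001, 1.572]
force: [-0.1, -1.1, -0.5]
opening: 0.0106
gripper_force: 62.3
```

Call:
carry_out --pt "1 0 0 2 0 0 0" --pt "1 0 0 2 0 0 0" --pt "1 0 0 0 0 0 0" --pt "1 0 0 0 0 0 0"

```text
time_s: 9.03
ee_pos: [0.5265, 0.1024, 0.1189]
tcp_rot: [-3.141, 0.001, 1.573]
force: [-1.2, -2.0, -1.3]
opening: 0.0104
gripper_force: 62.2
```

Call:
carry_out --pt "1 0 0 2 0 0 0" --pt "1 0 0 1 0 0 0" --pt "1 0 0 0 0 0 0" --pt "1 0 0 0 0 0 0"

```text
time_s: 9.37
ee_pos: [0.5266, 0.1024, 0.1159]
tcp_rot: [-3.141, 0.0, 1.573]
force: [-1.4, -2.9, -1.3]
opening: 0.0105
gripper_force: 62.2
```

Call:
carry_out --pt "1 0 0 2 0 0 0" --pt "1 0 0 1 0 0 0" --pt "1 0 0 0 0 0 0" --pt "1 0 0 0 0 0 0"

```text
time_s: 9.7
ee_pos: [0.5267, 0.1025, 0.113]
tcp_rot: [-3.141, 0.0, 1.573]
force: [-2.2, -3.3, -1.3]
opening: 0.0104
gripper_force: 62.2
```

Call:
carry_out --pt "1 -0.7 -0.4 0 0 0 0" --pt "1 0 0 1 0 0 0" --pt "1 0 0 0 0 0 0" --pt "1 0 0 0 0 0 0"

```text
time_s: 10.03
ee_pos: [0.5267, 0.1021, 0.1125]
tcp_rot: [3.141, -0.0, 1.573]
force: [-1.8, -1.2, -0.3]
opening: 0.0104
gripper_force: 62.4
```

Call:
carry_out --pt "1 0 0 1 0 0 0" --pt "1 0 0 0 0 0 0" --pt "1 0 0 0 0 0 0"

```text
time_s: 10.28
ee_pos: [0.5269, 0.1021, 0.1123]
tcp_rot: [3.141, -0.0, 1.573]
force: [-3.5, -1.1, 4.4]
opening: 0.0104
gripper_force: 63.0
```

The lugs are resting on the crown (origin about 58 mm). I'm turning backward now.

Call:
carry_out --pt "1 0 -0.5 0 0 0 -0.5" --pt "1 0 0 0 0 0 -0.5" --pt "1 0 0 0 0 0 -0.5" --pt "1 0 0 0 0 0 -0.5" --pt "1 0 0 0 0 0 -0.5"

```text
time_s: 10.7
ee_pos: [0.5264, 0.1021, 0.1123]
tcp_rot: [3.141, -0.0, 1.837]
force: [-3.6, -1.7, 5.6]
opening: 0.0102
gripper_force: 63.1
```

Call:
carry_out --pt "1 0 0 0 0 0 -0.5" --pt "1 0 0 0 0 0 -0.5" --pt "1 0 0 0 0 0 -0.5" --pt "1 0 0 0 0 0 -0.5" --pt "1 0 0 0 0 0 -0.5"

```text
time_s: 11.12
ee_pos: [0.5264, 0.1019, 0.1123]
tcp_rot: [3.141, 0.0, 2.099]
force: [-3.4, -2.6, 5.9]
opening: 0.0106
gripper_force: 63.1
```

Call:
carry_out --pt "1 0 0 0 0 0 -0.5" --pt "1 0 0 0 0 0 -0.5" --pt "1 0 0 0 0 0 -0.5" --pt "1 0 0 0 0 0 -0.5"

```text
time_s: 11.45
ee_pos: [0.5264, 0.1018, 0.1123]
tcp_rot: [3.141, 0.001, 2.308]
force: [-4.0, -2.9, 5.5]
opening: 0.0103
gripper_force: 63.2
```

Call:
carry_out --pt "1 0 0 0 0 0 -0.5" --pt "1 0 0 0 0 0 -0.5" --pt "1 0 0 0 0 0 -0.5"

```text
time_s: 11.7
ee_pos: [0.5264, 0.1018, 0.1124]
tcp_rot: [3.142, 0.001, 2.465]
force: [-4.2, -3.1, 6.3]
opening: 0.0103
gripper_force: 63.2
```

Call:
carry_out --pt "1 0 0 0 0 0 -0.5" --pt "1 0 0 0 0 0 -0.5" --pt "1 0 0 0 0 0 -0.5"

```text
time_s: 11.95
ee_pos: [0.5263, 0.1018, 0.1122]
tcp_rot: [-3.141, 0.0, 2.622]
force: [-3.3, -2.1, 4.3]
opening: 0.0103
gripper_force: 63.0
```

Call:
carry_out --pt "1 0 0 0 0 0 -0.5" --pt "1 0 0 0 0 0 -0.5" --pt "1 0 0 0 0 0 -0.5"

```text
time_s: 12.2
ee_pos: [0.5263, 0.1016, 0.1111]
tcp_rot: [-3.141, 0.001, 2.779]
force: [-1.6, -2.4, -2.0]
opening: 0.0102
gripper_force: 62.3
```

Dropping: the vertical force is gone. I'll follow it down.

Call:
carry_out --pt "1 0 0 1 0 0 0" --pt "1 0 0 1 0 0 0" --pt "1 0 0 0 0 0 0" --pt "1 0 0 0 0 0 0"

```text
time_s: 12.53
ee_pos: [0.5261, 0.1017, 0.109]
tcp_rot: [-3.141, 0.0, 2.776]
force: [0.5, -3.5, -2.1]
opening: 0.0104
gripper_force: 62.2
```

```bash
python3 -c "
from h import *
s=bot.state();print(s['ee_pos'],s['force'],s['moment'])"
```

```text
[0.52608391 0.10166043 0.10895503] [ 0.50028476 -3.47500372 -2.06810855] [-0.8219582   0.17049284 -0.02401129]
```

Call:
carry_out --pt "1 0 0 1 0 0 0" --pt "1 0 0 1 0 0 0" --pt "1 0 0 0 0 0 0" --pt "1 0 0 0 0 0 0"

```text
time_s: 12.87
ee_pos: [0.5261, 0.1018, 0.1072]
tcp_rot: [-3.141, 0.0, 2.777]
force: [-1.0, -3.5, -1.0]
opening: 0.0104
gripper_force: 62.3
```

Call:
carry_out --pt "1 0 0 1 0 0 0" --pt "1 0 0 0.6 0 0 0" --pt "1 0 0 0 0 0 0" --pt "1 0 0 0 0 0 0"

```text
time_s: 13.2
ee_pos: [0.5261, 0.1018, 0.1057]
tcp_rot: [-3.141, 0.0, 2.777]
force: [-0.8, -5.2, 0.1]
opening: 0.0104
gripper_force: 62.4
```

```bash
python3 -c "
from h import *
s=bot.state();print(s['ee_pos'],s['force'],s['moment'])"
```

```text
[0.52612948 0.10179917 0.10573836] [-0.78897661 -5.15644961  0.1373912 ] [-1.04950757  0.15880878 -0.02322747]
```

It has dropped in (origin about 51 mm). I'll relieve the side load and run it forward, feeding down 0.4 mm per 6°.

Call:
carry_out --pt "1 -0.3 -0.7 0 0 0 0" --pt "1 0 0 0.2 0 0 0.5" --pt "1 0 0 0.2 0 0 0.5" --pt "1 0 0 0.2 0 0 0.5" --pt "1 0 0 0.2 0 0 0.5" --squeeze 90

```text
time_s: 13.62
ee_pos: [0.5267, 0.1019, 0.1055]
tcp_rot: [3.139, 0.001, 2.565]
force: [0.0, -2.7, 1.5]
opening: 0.0098
gripper_force: 92.4
```

```bash
python3 -c "
from h import *
s=bot.state();print(s['ee_pos'],s['force'],s['moment'])"
```

```text
[0.5267456  0.10188637 0.10550712] [ 0.00466931 -2.66443656  1.53831298] [-0.5512413  -0.10640034  0.09996439]
```

Call:
carry_out --pt "1 0 0 0.2 0 0 0.5" --pt "1 0 0 0.2 0 0 0.5" --pt "1 0 0 0 0 0 0" --pt "1 0 0 0 0 0 0"

```text
time_s: 13.95
ee_pos: [0.5267, 0.1015, 0.1048]
tcp_rot: [3.14, 0.001, 2.464]
force: [2.5, -1.1, 0.5]
opening: 0.0101
gripper_force: 92.5
```

```bash
python3 -c "
from h import *
s=bot.state();print(s['ee_pos'],s['force'],s['moment'],np.degrees(s['tcp_rot']))"
```

```text
[0.52670249 0.10154718 0.1048251 ] [ 2.50181363 -1.11906     0.53006199] [-0.33900694 -0.17728294  0.20247557] [1.79887571e+02 3.65740487e-02 1.41167942e+02]
```

Call:
carry_out --pt "1 -0.3 -0.5 0.2 0 0 0.5" --pt "1 0 0 0.2 0 0 0.5" --pt "1 0 0 0 0 0 0" --pt "1 0 0 0 0 0 0"

```text
time_s: 14.28
ee_pos: [0.5267, 0.101, 0.1046]
tcp_rot: [3.139, 0.001, 2.36]
force: [3.8, -1.8, 2.7]
opening: 0.0097
gripper_force: 92.5
```

```bash
python3 -c "
from h import *
s=bot.state();print(s['ee_pos'],s['force'],s['moment'],np.degrees(s['tcp_rot']))"
```

```text
[0.52673167 0.10101686 0.10456883] [ 3.75644083 -1.8171883   2.66331997] [-0.0721944  -0.55534905 -0.014159  ] [1.79872228e+02 3.72473405e-02 1.35207726e+02]
```

Call:
carry_out --pt "1 -0.4 0.4 0 0 0 0.5" --pt "1 0 0 0.1 0 0 0.5" --pt "1 0 0 0.1 0 0 0.5" --pt "1 0 0 0 0 0 0"

```text
time_s: 14.62
ee_pos: [0.5269, 0.1008, 0.104]
tcp_rot: [3.141, 0.0, 2.202]
force: [1.4, -1.4, -1.1]
opening: 0.0096
gripper_force: 92.4
```

```bash
python3 -c "
from h import *
s=bot.state();print(s['ee_pos'],s['force'],s['moment'],np.degrees(s['tcp_rot']))"
```

```text
[0.5268689  0.10078993 0.1040147 ] [ 1.43066116 -1.35677143 -1.07334979] [-0.144727   -0.44171188  0.21450673] [1.79940338e+02 4.61708426e-03 1.26145793e+02]
```

Call:
carry_out --pt "1 0 0 0.4 0 0 0.5" --pt "1 0 0 0.4 0 0 0.5" --pt "1 0 0 0.2 0 0 0.5" --pt "1 0 0 0 0 0 0"

```text
time_s: 14.95
ee_pos: [0.527, 0.1002, 0.1034]
tcp_rot: [3.141, 0.001, 2.045]
force: [2.4, -4.0, -1.4]
opening: 0.0095
gripper_force: 92.3
```

```bash
cat > st.py <<'E'
from h import *
s=bot.state();print(s['ee_pos'],s['force'],s['moment'],np.degrees(s['tcp_rot'][2]))
E
python3 st.py
```

```text
[0.52704554 0.10023682 0.10343293] [ 2.37018615 -4.02539127 -1.3655622 ] [-0.65436849 -0.36278336  0.04545448] 117.19408132032554
```

Call:
carry_out --pt "1 -0.6 0 0.3 0 0 0.5" --pt "1 0 0 0.3 0 0 0.5" --pt "1 0 0 0.3 0 0 0.5" --pt "1 0 0 0 0 0 0"

```text
time_s: 15.28
ee_pos: [0.5272, 0.099, 0.1025]
tcp_rot: [-3.141, 0.002, 1.889]
force: [2.1, -5.3, 1.4]
opening: 0.0095
gripper_force: 94.3
```

```bash
python3 st.py
```

```text
[0.52718842 0.09898608 0.10246044] [ 2.12706037 -5.25731908  1.36809409] [-1.15726136 -0.31221743  0.28483564] 108.21467946572056
```

The side force is growing, so I'll look before going on.

Run:
```python
from h import *
W=imaging.grab_frame("wrist")[:,:,::-1];cv2.imwrite("pics/w6.png",W)
S=imaging.grab_frame("side")[:,:,::-1][190:310,245:365];T=imaging.grab_frame("top")[:,:,::-1][190:290,265:365]
cv2.imwrite("pics/s6.png",S)
o=np.zeros((600,790,3),np.uint8)
o[:480,:430]=W[:,110:540];o[:360,430:790]=cv2.resize(S,(360,360),interpolation=cv2.INTER_CUBIC);o[360:600,430:670]=cv2.resize(T,(240,240),interpolation=cv2.INTER_CUBIC)
cv2.imwrite("pics/c6.png",o)
```

```text
(no output)
```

View pics/c6.png

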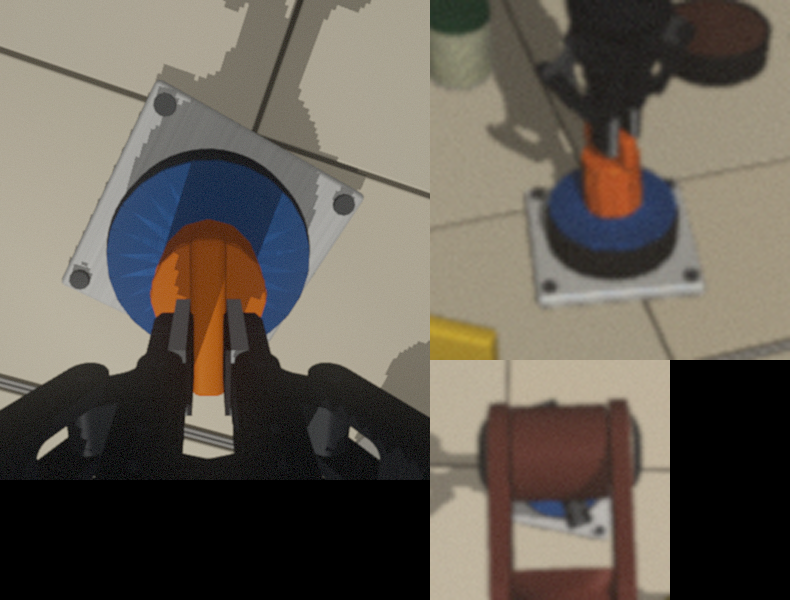

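The view shows the nut upright over the cover but shifted a few mm along the blade relative to the pads: blade end now at row 395, hub apex at row 220. I'll measure how far it is off the stud axis.

Run:
```python
from h import *
s=bot.state();m=imaging.camera_model("wrist");z=s["ee_pos"][2];print(s["ee_pos"],np.round(s["tcp_rot"],4))
im=cv2.imread("pics/w6.png")[:,:,::-1].copy()
h=cv2.cvtColor(im,cv2.COLOR_RGB2HSV)
c=max(blobs(im,(100,100,20),(125,255,255)),key=cv2.contourArea)[:,0]
# outer upper arc of the cover -> circle on plane z=.0475
from scipy.optimize import least_squares
P=np.array([ray(m,p,.0475)[:2] for p in c[::3]])
f=lambda q,P,r:np.hypot(*(P-q).T)-r
for r in(.05,):
    q=least_squares(f,[.526,.103],args=(P,r),loss="cauchy",f_scale=.0005);print("cover",q.x,(abs(q.fun)<.001).mean())
o=max(blobs(im,(3,100,30),(16,255,255)),key=cv2.contourArea)[:,0]
t=o[(o[:,1]<300)]
P=np.array([ray(m,p,.048)[:2] for p in t[t[:,1]<235]])
q=least_squares(f,[.526,.103],args=(P,.022),loss="cauchy",f_scale=.0005);print("hub base",q.x,np.abs(q.fun).mean())
print("top",[ (y,o[o[:,1]==y][:,0].min(),o[o[:,1]==y][:,0].max()) for y in(225,235,260,290,300)],o[:,1].min(),o[:,1].max())
print("bladeend",ray(m,(318,395),.048+.071),"hub sides",ray(m,(261,295),.094),ray(m,(377,295),.094))
```

```text
[0.52720161 0.09890774 0.10250171] [-3.1415e+00  2.6000e-03  1.8904e+00]
cover [0.52647539 0.10154573] 0.5208333333333334
hub base [0.52679073 0.10098435] 0.00019812065889847547
top [(225, np.int32(297), np.int32(340)), (235, np.int32(285), np.int32(351)), (260, np.int32(271), np.int32(366)), (290, np.int32(261), np.int32(375)), (300, np.int32(261), np.int32(375))] 220 395
bladeend [0.53355014 0.08028874 0.119     ] hub sides [0.50436953 0.09853122 0.094     ] [0.54679638 0.1125899  0.094     ]
```

The nut seems to have tilted or slid in the grip. I'll ease the grip, re-centre over the stud and take hold again.

Call:
carry_out --pt "0.3 0 0 0 0 0 0" --pt "0.3 0 0 0 0 0 0" --pt "0.3 0 0 0 0 0 0" --pt "0.3 0 0 0 0 0 0"

```text
time_s: 15.77
ee_pos: [0.5263, 0.1005, 0.1017]
tcp_rot: [-3.141, -0.001, 1.888]
force: [0.0, 0.5, -0.0]
opening: 0.0296
gripper_force: 0.0
```

Run:
```python
from h import *
s=bot.state();print(s["ee_pos"],s["force"],s["moment"],s["opening"])
m=imaging.camera_model("wrist")
print(go([.5268,.1022,.1025],np.radians(108.3)))
im=imaging.grab_frame("wrist").copy();cv2.imwrite("pics/w7.png",im[:,:,::-1])
o=max(blobs(im,(3,100,30),(16,255,255)),key=cv2.contourArea)[:,0]
print(o.min(0),o.max(0))
e=o[o[:,1]>o[:,1].max()-15];print("end cols",e[:,0].min(),e[:,0].max())
print("blade end/-28mm", ray(m,(e[:,0].mean(),o[:,1].max()),.119)[:2]+.028*np.array([-.314,.949]))
from scipy.optimize import least_squares
f=lambda q,P,r:np.hypot(*(P-q).T)-r
P=np.array([ray(m,p,.048)[:2] for p in o[o[:,1]<o[:,1].min()+14]])
q=least_squares(f,[.526,.103],args=(P,.022));print("hub base",q.x)
```

```text
[0.52631206 0.10052604 0.1016876 ] [ 0.02086488  0.53285212 -0.01334894] [-0.03119716 -0.04289401 -0.01155136] 0.029619103999112266
(array([ 1.4,  1. , -0.8]), array([-0.05, -0.06, -0.13]))
[263 224] [374 410]
end cols 304 335
blade end/-28mm [0.52606484 0.10331827]
hub base [0.5265506  0.10128708]
```

View pics/w7.png

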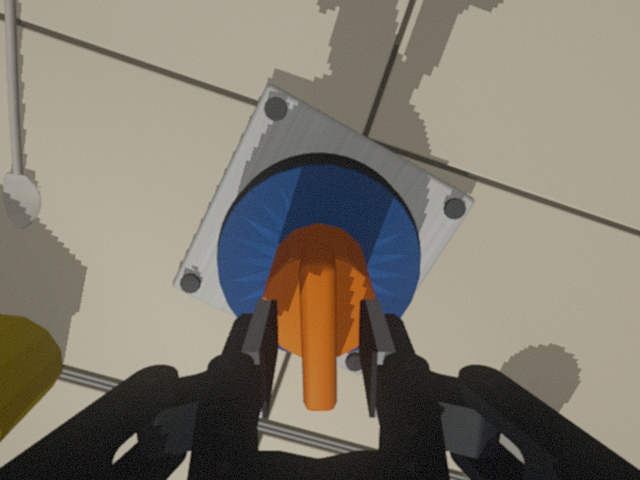

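The nut is upright again after release: hub apex at (319,224), blade end at (319,410), centred under the pads. The stud axis is near y=0.101. Regripping here.

Call:
carry_out --pt "0.3 0 0 -1 0 0 0" --pt "1 0 0 0 0 0 0" --pt "1 0 0 0 0 0 0" --pt "1 0 0 0 0 0 0" --pt "1 0 0 0 0 0 0" --squeeze 80

```text
time_s: 16.23
ee_pos: [0.527, 0.1001, 0.1033]
tcp_rot: [3.141, 0.0, 1.887]
force: [-0.3, 0.2, 0.0]
opening: 0.0095
gripper_force: 78.8
```

```bash
python3 st.py
```

```text
[0.52697256 0.10006154 0.10327855] [-0.27069134  0.16781652  0.00360833] [-0.08863266  0.08024428  0.15969376] 108.1087289887939
```

Call:
carry_out --pt "1 0 0 0.2 0 0 0.5" --pt "1 0 0 0.2 0 0 0.5" --pt "1 0 0 0 0 0 0" --pt "1 0 0 0 0 0 0"

```text
time_s: 16.57
ee_pos: [0.527, 0.0992, 0.1026]
tcp_rot: [-3.142, 0.002, 1.783]
force: [-0.3, -4.9, 1.8]
opening: 0.0094
gripper_force: 82.8
```

```bash
python3 st.py
```

```text
[0.52699792 0.09923292 0.10263702] [-0.2998292  -4.89336672  1.77744596] [-0.78828494 -0.19166832 -0.09206489] 102.16867981618162
```

Call:
carry_out --pt "1 -0.6 0 0 0 0 0.5" --pt "1 0 0 0 0 0 0.5" --pt "1 0 0 0 0 0 0" --pt "1 0 0 0 0 0 0"

```text
time_s: 16.9
ee_pos: [0.527, 0.099, 0.1025]
tcp_rot: [-3.141, 0.001, 1.679]
force: [0.4, -4.7, 0.2]
opening: 0.0097
gripper_force: 82.5
```

```bash
python3 st.py
```

```text
[0.5269516  0.09899807 0.10248243] [ 0.36380854 -4.70184586  0.18038244] [-0.66788783 -0.10374413 -0.18752386] 96.20463094763765
```

Call:
carry_out --pt "1 -0.4 0 0.2 0 0 0.5" --pt "1 0 0 0.2 0 0 0.5" --pt "1 0 0 0 0 0 0" --pt "1 0 0 0 0 0 0"

```text
time_s: 17.23
ee_pos: [0.527, 0.0989, 0.1023]
tcp_rot: [-3.142, 0.0, 1.575]
force: [-0.6, -5.0, 1.8]
opening: 0.0098
gripper_force: 82.6
```

```bash
python3 st.py
```

```text
[0.52701664 0.09886491 0.10225071] [-0.56402857 -5.0378127   1.78515912] [-0.7238774  -0.09703613  0.02705594] 90.23137318486795
```

Call:
carry_out --pt "1 0 0 0 0 0 0.5" --pt "1 0 0 0 0 0 0.5" --pt "1 0 0 0 0 0 0" --pt "1 0 0 0 0 0 0"

```text
time_s: 17.57
ee_pos: [0.5269, 0.099, 0.1021]
tcp_rot: [-3.141, 0.0, 1.47]
force: [-1.3, -4.4, 3.0]
opening: 0.0099
gripper_force: 82.0
```

```bash
python3 st.py
```

```text
[0.52686205 0.09901034 0.10214999] [-1.28073166 -4.37917661  3.02709743] [-0.78485825  0.01190606 -0.03575628] 84.23345584516068
```

Call:
carry_out --pt "1 0 0 0 0 0 0.5" --pt "1 0 0 0 0 0 0.5" --pt "1 0 0 0 0 0 0" --pt "1 0 0 0 0 0 0"

```text
time_s: 17.9
ee_pos: [0.5267, 0.0991, 0.102]
tcp_rot: [-3.141, 0.0, 1.366]
force: [-1.5, -4.7, -1.2]
opening: 0.0095
gripper_force: 81.1
```

```bash
python3 st.py
```

```text
[0.52669124 0.09908005 0.10204321] [-1.45669615 -4.6553187  -1.17297875] [-0.67149155  0.24416053 -0.14554585] 78.24034300668822
```

Call:
carry_out --pt "1 0 0 0 0 0 0.5" --pt "1 0 0 0 0 0 0.5" --pt "1 0 0 0 0 0 0" --pt "1 0 0 0 0 0 0"

```text
time_s: 18.23
ee_pos: [0.5263, 0.0994, 0.1017]
tcp_rot: [-3.14, -0.0, 1.261]
force: [-1.9, -3.0, -1.9]
opening: 0.0098
gripper_force: 81.0
```

```bash
python3 st.py
```

```text
[0.52631943 0.09935208 0.1016554 ] [-1.8909695  -3.0082617  -1.88188271] [-0.50186711  0.45771325  0.2320758 ] 72.25886435919685
```

Call:
carry_out --pt "1 0 0 0.2 0 0 0.5" --pt "1 0 0 0.2 0 0 0.5" --pt "1 0 0 0 0 0 0" --pt "1 0 0 0 0 0 0"

```text
time_s: 18.57
ee_pos: [0.5263, 0.0994, 0.1013]
tcp_rot: [-3.14, 0.0, 1.156]
force: [-3.4, -3.0, -1.4]
opening: 0.0097
gripper_force: 81.2
```

```bash
python3 st.py
```

```text
[0.52625059 0.09936979 0.10126248] [-3.42786421 -2.95249356 -1.37863185] [-0.2350745   0.53167315 -0.03951251] 66.25052594192938
```

Call:
carry_out --pt "1 0 0 0.2 0 0 0.5" --pt "1 0 0 0.2 0 0 0.5" --pt "1 0 0 0 0 0 0" --pt "1 0 0 0 0 0 0"

```text
time_s: 18.9
ee_pos: [0.5265, 0.0994, 0.1011]
tcp_rot: [-3.14, -0.0, 1.052]
force: [-4.0, -0.5, 0.9]
opening: 0.0099
gripper_force: 81.1
```

```bash
python3 st.py
```

```text
[0.52651847 0.09944686 0.10114128] [-3.95070316 -0.50827842  0.87389827] [-0.17697761  0.72248205  0.1322879 ] 60.25777914236388
```

Call:
carry_out --pt "1 -0.3 -0.4 0 0 0 0.5" --pt "1 0 0 0 0 0 0.5" --pt "1 0 0 0 0 0 0" --pt "1 0 0 0 0 0 0"

```text
time_s: 19.23
ee_pos: [0.5268, 0.1, 0.1015]
tcp_rot: [-3.141, -0.002, 0.947]
force: [-0.7, 3.0, -2.9]
opening: 0.0098
gripper_force: 80.7
```

```bash
python3 st.py
```

```text
[0.52680996 0.09998561 0.10145227] [-0.71583939  3.01900689 -2.88974917] [0.59242924 0.18420357 0.10602338] 54.242358727804046
```

Call:
carry_out --pt "1 0 0 0.1 0 0 0.5" --pt "1 0 0 0.1 0 0 0.5" --pt "1 0 0 0 0 0 0" --pt "1 0 0 0 0 0 0"

```text
time_s: 19.57
ee_pos: [0.5266, 0.0999, 0.1011]
tcp_rot: [-3.141, -0.002, 0.842]
force: [-0.9, 5.3, -3.4]
opening: 0.0097
gripper_force: 80.7
```

```bash
python3 st.py
```

```text
[0.52659027 0.09991125 0.10111779] [-0.85457237  5.3045838  -3.39738477] [0.88390831 0.10226913 0.26473816] 48.255037386357266
```

```bash
cat > av.py <<'E'
from h import *
R=[]
for i in range(6):
    s=bot.state();R.append(np.r_[s["ee_pos"]*1000,s["force"],s["moment"]*10]);imaging.grab_frame("side")
R=np.array(R);print(np.round(R.mean(0),2),np.round(R.std(0),2),np.degrees(s["tcp_rot"][2]),s["time_s"])
E
python3 av.py
```

```text
[526.6   99.88 101.15  -0.66   5.6   -3.03  10.01   0.94   2.74] [0.02 0.02 0.02 0.64 0.3  0.46 0.59 0.31 0.44] 48.20796644377216 19.8167
```

Call:
carry_out --pt "1 0 -0.4 0.2 0 0 0.5" --pt "1 0 0 0.2 0 0 0.5" --pt "1 0 0 0 0 0 0"

```text
time_s: 20.12
ee_pos: [0.5264, 0.0999, 0.1008]
tcp_rot: [-3.141, -0.001, 0.736]
force: [-0.4, 5.2, -2.8]
opening: 0.0099
gripper_force: 80.6
```

```bash
python3 av.py
```

```text
[ 5.2641e+02  9.9850e+01  1.0084e+02 -4.0000e-01  5.2300e+00 -2.6600e+00
  1.0180e+01  2.2000e-01  2.9500e+00] [0.01 0.01 0.02 0.29 0.13 0.29 0.31 0.25 0.22] 42.23971842627498 20.3667
```

Call:
carry_out --pt "0.3 0 0 0 0 0 0" --pt "0.3 0 0 0 0 0 0" --pt "0.3 0 0 0 0 0 0" --pt "0.3 0 0 0 0 0 0"

```text
time_s: 20.75
ee_pos: [0.5269, 0.0987, 0.1015]
tcp_rot: [3.14, -0.001, 0.735]
force: [0.7, 0.2, 0.1]
opening: 0.03
gripper_force: 0.0
```

```bash
python3 av.py
cat > im.py <<'E'
from h import *
m=imaging.camera_model("wrist");s=bot.state()
im=imaging.grab_frame("wrist").copy();cv2.imwrite("pics/w%d.png"%(s["time_s"]*100),im[:,:,::-1])
def rep(im):
    o=max(blobs(im,(3,100,30),(16,255,255)),key=cv2.contourArea)[:,0]
    k=np.zeros(im.shape[:2],np.uint8);cv2.drawContours(k,[o[:,None]],-1,255,-1)
    r=[]
    for y in range(375,402):
        x=np.flatnonzero(k[y]);r.append((y,(x.min()+x.max())/2,x.max()-x.min()))
    r=np.array(r);p=np.polyfit(r[:,0],r[:,1],1)
    print("rows",o[:,1].min(),o[:,1].max(),"hub",[np.ptp(np.flatnonzero(k[y])) for y in(240,260,280)],"blade w",r[:,2].mean(),"slope deg",np.degrees(np.arctan(p[0])),"col390",np.polyval(p,390))
rep(cv2.imread("pics/w7.png")[:,:,::-1].copy());rep(im)
E
python3 im.py
```

```text
[ 5.2660e+02  9.8930e+01  1.0123e+02  1.6000e-01 -1.2000e-01 -1.8000e-01
  4.0000e-02  8.0000e-02 -2.0000e-02] [0.19 0.13 0.2  0.43 0.32 0.58 0.13 0.33 0.14] 42.099941931358735 21.0
rows 224 410 hub [np.int64(69), np.int64(90), np.int64(101)] blade w 31.85185185185185 slope deg 1.1366718775988232 col390 319.2248677248677
rows 222 407 hub [np.int64(70), np.int64(90), np.int64(102)] blade w 31.74074074074074 slope deg 0.5946234932797071 col390 317.0763125763126
```

The released nut stayed put. I'll regrip for a clean torque check.

Call:
carry_out --pt "0.3 0 0 -0.5 0 0 0" --pt "1 0 0 0 0 0 0" --pt "1 0 0 0 0 0 0" --pt "1 0 0 0 0 0 0" --pt "1 0 0 0 0 0 0"

```text
time_s: 21.52
ee_pos: [0.5261, 0.0996, 0.1016]
tcp_rot: [-3.141, -0.0, 0.735]
force: [-2.6, 1.4, 3.1]
opening: 0.0096
gripper_force: 78.7
```

```bash
python3 av.py
```

```text
[526.13  99.53 101.6   -2.54   1.73   3.54   3.09   4.85   1.5 ] [0.02 0.01 0.02 0.49 0.27 0.59 0.51 0.58 0.25] 42.10953006731911 21.7667
```

Call:
carry_out --pt "1 0 0 0.1 0 0 0.25" --pt "1 0 0 0.1 0 0 0.25" --pt "1 0 0 0 0 0 0"

```text
time_s: 22.07
ee_pos: [0.5262, 0.0996, 0.1015]
tcp_rot: [-3.141, -0.0, 0.683]
force: [-2.5, 2.2, 5.3]
opening: 0.0098
gripper_force: 79.2
```

```bash
python3 av.py
```

```text
[526.18  99.55 101.47  -3.14   2.56   4.9    4.24   6.05   4.5 ] [0.02 0.01 0.02 0.48 0.42 0.64 0.24 0.11 0.22] 39.16028918173124 22.3167
```

The torque is now 0.45 N m in all, including side and press friction, so it is moderately tight. I'll stop here, let go and withdraw straight up.

Call:
carry_out --pt "0.3 0 0 0 0 0 0" --pt "0.2 0 0 0 0 0 0" --pt "0.2 0 0 0 0 0 0" --pt "0.2 0 0 0 0 0 0"

```text
time_s: 22.7
ee_pos: [0.5263, 0.099, 0.1008]
tcp_rot: [3.141, 0.0, 0.682]
force: [-0.4, -0.3, 0.8]
opening: 0.0341
gripper_force: 0.0
```

```bash
python3 av.py; python3 im.py
```

```text
[ 5.2625e+02  9.9080e+01  1.0093e+02 -4.0000e-01  1.0000e-01  1.8000e-01
 -8.0000e-02 -2.4000e-01  4.0000e-02] [0.01 0.08 0.09 0.28 0.47 0.48 0.26 0.46 0.33] 39.08882516472698 22.95
rows 224 410 hub [np.int64(69), np.int64(90), np.int64(101)] blade w 31.85185185185185 slope deg 1.1366718775988232 col390 319.2248677248677
rows 222 406 hub [np.int64(71), np.int64(90), np.int64(103)] blade w 31.59259259259259 slope deg 0.5421599977914827 col390 318.074481074481
```

Run:
```python
from h import *
from scipy.optimize import fsolve
m=imaging.camera_model("wrist");s=bot.state();p=s["ee_pos"];y=s["tcp_rot"][2];u=np.array([np.cos(y),np.sin(y),0])
def rows(q): # q: tool-x offset mm, nut origin relative TCP mm
    c=p+u*q[0]/1000+[0,0,q[1]/1000]
    return np.array([proj(m,c+u*.022)[1],proj(m,c-u*.028+[0,0,.071])[1]])
for r in((225,412),(222,406.5),(224,410)): print(r,fsolve(lambda q:rows(q)-r,[0,-54]))
```

```text
(225, 412) [ -0.49858803 -56.5936409 ]
(222, 406.5) [  0.56293892 -58.21270565]
(224, 410) [ -0.18206901 -57.26282919]
```

The geometry fits: the nut origin is at about 44.7 mm, seated on the cover and tight. Withdrawing.

Call:
carry_out --pt "0 0 0 -8 0 0 0" --pt "0 0 0 -20 0 0 0" --pt "0 0 0 -30 0 0 0" --pt "0 0 0 -30 0 0 0" --pt "0 0 0 -20 0 0 0"

```text
time_s: 23.47
ee_pos: [0.5272, 0.0993, 0.2131]
tcp_rot: [3.139, -0.003, 0.682]
force: [0.3, -0.1, 0.2]
opening: 0.0424
gripper_force: 0.0
```

Call:
carry_out --pt "0 0 0 0 0 0 0" --pt "0 0 0 0 0 0 0" --pt "0 0 0 0 0 0 0"

```text
time_s: 23.72
ee_pos: [0.5257, 0.0992, 0.2084]
tcp_rot: [-3.141, 0.001, 0.682]
force: [0.1, 0.2, -0.1]
opening: 0.0429
gripper_force: 0.0
```

Run:
```python
from h import *
m=imaging.camera_model("wrist");print(bot.state()["force"],bot.state()["ee_pos"])
im=imaging.grab_frame("wrist").copy();cv2.imwrite("pics/wend.png",im[:,:,::-1])
o=max(blobs(im,(3,100,30),(16,255,255)),key=cv2.contourArea)
print(cv2.minAreaRect(o),proj(m,[.5263,.1,.045]),proj(m,[.5263,.1,.1]))
print(bot.close_job())
```

```text
[ 0.08806199  0.17117972 -0.06820539] [0.52571725 0.09924358 0.20844185]
((319.70001220703125, 233.5999755859375), (99.61174011230469, 69.25386810302734), 71.56504821777344) [317.93767707 213.15983217] [317.93233493 234.77897687]
the job is handed in; nothing more can be done
None
```

The job is handed in, verdict not seen: the small orange wing nut went on the stud, turned back until it dropped in, then forward onto the blue cover and was released at about 24 s of robot time; by my torque and height readings it presses on the cover with very roughly 20–30 N.

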